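# Open the sample port of the turbidity meter

## Task

The turbidity meter on the bench is to be loaded next, so open its sample port with a fingertip, gripping and lifting nothing. Press the ribbed front edge of the hatch down until its push-push catch lets go, take the finger off and watch for a second or two that the hatch stays ajar on its own; do not push it down again. Then fold the hatch up and over until it leans right back on its stop, without shifting or tipping the meter or disturbing the vials and the beaker beside it.

Things in the scene. Friction and masses are not known exactly. Their poses are not given: they have to be found in the camera images.
- meter: Bench turbidity meter, loose on rubber feet, about 3 kg: white housing 190 mm deep (x), 150 wide (y), 78 high. Origin: centre of its underside; x points from its front to its back, z up. The front 64 mm is a sloping panel with screen and keys, 35 mm high at the front, 69 at the hatch; behind it a grey hatch lies between two shoulders 78 mm high, its top 6 mm proud of them.
- hatch (a joint): Hatch angle, rad: 0 shut and latched; -0.07 pressed in, hard stop; 1.15 ajar; 1.92 folded back on its stop. Pressed past -0.055 (3.5 mm at the press point, 2 to 3 N) and let go, the push-push catch releases and a spring lifts it ajar, pushing a retreating finger with under 2 N. Pressed down again it relatches. Above ajar it swings freely, falling back to ajar; past 1.6 it falls over to its stop.
- hatch_press (a point): Where to press: on top of the hatch, mid-width, 14 mm behind its free front edge, amid four low moulded ribs 34 mm wide; 84 mm above the bench when shut; moves with the hatch. The hatch is a grey plate 78 mm wide, 6 mm thick, its free edge 74 mm from the hinge axis.
- hatch_edge (a point): Middle of the hatch's free front edge, 74 mm from the hinge axis, half-way through the 6 mm thickness; moves with the hatch; 68 mm above the hinge axis and 30 mm in front of it when ajar. The underside is free there and on the right (-y) half; at the left, 17 to 38 mm from the middle and 11 mm behind the edge, a white catch tongue stands 16 mm out of it.
- hatch_hinge (a point): Middle of the hatch's hinge axis, 50 mm behind the meter's origin and 78 mm above the bench; the axis runs along the meter's y at the level of the shut hatch's underside.
- vial_1: Capped glass sample vial, 25 mm across, 62 mm high, standing beside the meter on its left; origin at the centre of its foot. Leave it alone.
- vial_2: A second such vial, also to the left of the meter; origin at the centre of its foot. Leave it alone.
- sample_beaker: Glass beaker, 66 mm across, 72 mm high, standing to the right of the meter; origin at the centre of its foot. Leave it alone.

How it is judged:
By the outcome, as a careful person would: the job done as asked, in the order asked, and still so for the second after the job is handed in, with the robot touching nothing.
It also fails if it takes over 42 s, if anything falls off the work surface, if the arm or the gripper's body presses on something with over 40 N, if the wrist force passes 120 N, or if a joint passes its speed limit or range.

## Robot

A 6-joint arm with a two-finger parallel gripper is mounted at the origin on a cart in front of the work surface, level with it; the furniture and walls round the work are solid. World frame = base frame: x ahead of the robot, y to its left, z up, the work surface at z = 0. Lengths are in m, angles in degrees, forces in N, time in s.
With the tool pointing down it reaches from about 0.25 to 0.725 m from the base axis. Payload 9.7 kg.
Tool frame: the origin (TCP) lies at the very end of the fingers, on their centre line; the grasp point (between the pads) lies 19 mm behind it; z points along the fingers, y is the direction in which the jaws open and shut (so a half turn about z gives the same grasp; the last joint's range is limited). The gripper opens to 85 mm and grips with 20 to 120 N. Pads are 22 mm wide; open, the fingers measure 114 mm over their backs; the gripper's body (76 mm by 85 mm) begins 54 mm behind the grasp point. The pads swing forward as they close: fully open they stand 13 mm farther back than shut.
Start: joints at [-75.974, 4.979, 10.078, 95.1, 0, 90], TCP at [0.133, -0.534, 0.231] pointing down, gripper open.
Joint ranges: [-179.16, 179.16], [-48.56, 103.87], [-65.8, 70.77], [-126.05, 130.52], [-82.76, 87.17], [-180, 180]. Speed limits (degrees/s): [127.2, 127.2, 147.25, 180, 180, 180].

## Interface

Orientations are given as [roll, pitch, yaw] about the fixed x, y, z axes, in that order (R = Rz(yaw) Ry(pitch) Rx(roll)).
In Python, from workcell import bot gives the robot as it stands. The module is installed in compiled form; this text tells all that it offers.
- The arm moves only by the tool step_arm, never from a script. Its arguments are lists of equal length, an entry for each row: "dr": the turn, a rotation vector about the tool's x, y, z in rad, a list of three; "xyz": the shift along the tool's x, y, z in units of 40 mm (1.0 is 40 mm), a list of three; "gripper": the opening, from 0 (shut) to 1 (fully open). In form: {"dr": [[wx, wy, wz], ...], "xyz": [[x, y, z], ...], "gripper": [gripper, ...]}. A call has exactly 8 rows; each row is the pose to reach, as a shift and turn from the pose commanded when the call began, along the tool's axes at that moment; what a row does not reach only later rows make up. A row lasts 1/10 s, in which the tool goes at most 50 mm and 8.59 degrees, less where a joint would pass 70% of its speed; a pose out of reach is approached as far as the arm can. A call with a gripper value outside its range is refused whole. The fingers move at their own pace and stop on an object; "squeeze" is the grip in N (left out, the last holds). Time passes only in rows, so rows that repeat a pose let the fingers close, or fill a call up. It gives the time, the measured TCP pose, the force and the opening at its end, in the units of the state.
- bot.get_obs(): the state, without advancing time (a new reading comes with each control period).
- bot.camera(name): name is "scene" or "top" or "wrist"; returns a dict with "image" (384x512x3 uint8, red, green, blue), "camera_matrix" (3x3 intrinsics, pixels), "k1" (the pictures are not rectified: a ray, as slopes to the right and down, at radius r is drawn at 1 + k1 r^2 times it, then the intrinsics apply), "R" (3x3) and "t" (3): a world point X has camera coordinates R X + t. Camera axes: x right, y down, z forward; pixel columns grow to the right and rows downward; lengths in m; the calibration is good to about 2 mm. A picture is of the moment at which its call begins. There is no depth.
- bot.job_done(): hands the job in, once; it reports no verdict.
Trained networks look in a picture, given as the dict that the camera call returned (one of the last four; its "shot" number tells which), for a name from the list of things; names that differ only in an ending like _2 or _b are one class to them, and where a whole thing is asked for, a point or a joint stands for the part that bears it (a point fixed in the world has none). Each returns a list of dicts, best first, with "p" (0 to 1); they miss things now and then, are a little off and sometimes report something else, mostly with a low value. They report only what shows in the picture. A call takes as long as a camera call.
- bot.regions_of(picture, thing): "region" (384x512 bool, what is visible of it) and "box" ([centre column, centre row, width, height] in pixels, round what is visible of it).
The state is a dict: "time": time; "q": joint angles; "qd": joint speeds; "joint_efforts": joint torques, N m; "ee_pos": TCP position; "tcp_rot": TCP orientation; "wrist_force": force on the tool from outside, world axes, zero at the start; "torque": the same for the moment, N m; "opening": finger opening in m.
Only numpy, scipy, OpenCV 4.12 (cv2) and the standard library are available. Lean on these libraries where they do the work, as an engineer would, in place of code of your own. Each camera call takes 0.05 s, during which the arm holds its last target.

## Working session

There is one attempt and no reset: what is moved stays moved. The work goes in short steps, Python scripts to look and compute and a tool call to move; the robot and the scene stay as the last step left them, time stands still between calls to the robot, and variables do not carry over. Pictures are saved under pics/ and viewed, and the job is handed in when it is done.

Besides the shell and the picture viewer there is one more tool, called after ">>>" by a JSON object that holds its "name" and its "arguments". step_arm: Moves the arm, as the interface text tells. Its arguments: {"type":"object","properties":{"dr":{"type":"array"},"xyz":{"type":"array"},"gripper":{"type":"array"},"squeeze":{"type":"number"}},"required":["dr","xyz","gripper"]}

```bash
mkdir -p pics; cat > h.py <<'E'
import numpy as np,cv2,pickle
from workcell import bot
def shot(n,f):
    p=bot.camera(n); cv2.imwrite(f'pics/{f}.png',cv2.cvtColor(p['image'],cv2.COLOR_RGB2BGR)); return p
def proj(p,X):
    X=np.atleast_2d(X); c=X@np.array(p['R']).T+np.array(p['t']); s=c[:,:2]/c[:,2:]
    r2=(s**2).sum(1,keepdims=True); s=s*(1+p['k1']*r2); K=np.array(p['camera_matrix'])
    return np.c_[s[:,0]*K[0,0]+K[0,2],s[:,1]*K[1,1]+K[1,2]]
def ray(p,uv):
    K=np.array(p['camera_matrix']); d=np.array([(uv[0]-K[0,2])/K[0,0],(uv[1]-K[1,2])/K[1,1]]); s=d.copy()
    for _ in range(30): s=d/(1+p['k1']*(s@s))
    R=np.array(p['R']); return -R.T@np.array(p['t']), R.T@np.r_[s,1]
def onz(p,uv,z):
    o,d=ray(p,uv); return o+d*(z-o[2])/d[2]
E
python3 - <<'E'
from h import *
print(bot.get_obs())
for n in ['scene','top']:
    p=shot(n,n+'0'); print(n,p['R'],p['t'],p['k1'],p['camera_matrix'])
    for t in ['meter','hatch','vial_1','sample_beaker']:
        for r in bot.regions_of(p,t)[:3]: print(t,r['p'],r['box'])
    pickle.dump(p,open(n+'0.pkl','wb'))
E
```

```text
{'time': 0.0, 'q': array([-7.59749192e+01,  5.01222751e+00,  1.00345595e+01,  9.50989578e+01,
        1.83680331e-04,  9.00002144e+01]), 'qd': array([ 0.00745137,  0.09104339, -0.10649988, -0.00557951,  0.10099646,
        0.02148466]), 'joint_efforts': array([ 7.64872402e-04, -5.20379591e+01,  4.64813840e+01,  1.57606305e-02,
        1.04510193e-05, -3.04191616e-06]), 'ee_pos': array([ 0.13323751, -0.53338789,  0.23057319]), 'tcp_rot': array([-1.79923374e+02, -1.83393395e-04,  1.40248661e+01]), 'wrist_force': array([-0.34259429, -0.35480558,  0.50543146]), 'torque': array([0.00105554, 0.01482791, 0.00103349]), 'opening': 0.08522189564784295}
scene [[-0.62733573 -0.77867729  0.01056257]
 [-0.46201     0.36122788 -0.80997603]
 [ 0.62689445 -0.51300692 -0.58636785]] [0.35512607 0.32826625 0.60994004] -0.07140789147800439 [[427.2275245    0.         258.56989397]
 [  0.         427.2275245  195.80377444]
 [  0.           0.           1.        ]]
meter 0.65 [274.0, 207.0, 103.3, 83.0]
meter 0.16 [271.6, 188.8, 43.4, 26.4]
hatch 0.88 [273.1, 188.5, 44.5, 30.8]
vial_1 0.73 [239.7, 228.6, 11.2, 29.5]
vial_1 0.57 [212.4, 215.7, 15.6, 27.3]
sample_beaker 0.66 [310.9, 181.4, 22.9, 33.1]
top [[ 0.01947318 -0.99958784 -0.02109368]
 [-0.98602176 -0.01570855 -0.16587442]
 [ 0.16547471  0.02402893 -0.98592126]] [-0.00119149  0.57219734  0.82502517] -0.01841205770554753 [[395.27065969   0.         253.08366061]
 [  0.         395.27065969 195.37474362]
 [  0.           0.           1.        ]]
meter 0.78 [272.9, 198.4, 75.5, 95.5]
hatch 0.68 [276.5, 189.6, 39.3, 37.3]
vial_1 0.63 [227.8, 206.5, 15.3, 13.4]
vial_1 0.62 [217.6, 172.3, 13.1, 17.5]
vial_1 0.6 [273.9, 196.1, 75.1, 97.3]
sample_beaker 0.67 [340.4, 190.1, 34.7, 32.5]
```

```bash
python3 - <<'E'
import cv2
for n,(a,b,c,d) in {'top0':(120,270,190,390),'scene0':(130,280,180,380)}.items():
    i=cv2.imread(f'pics/{n}.png'); cv2.imwrite(f'pics/{n}c.png',cv2.resize(i[a:b,c:d],None,fx=4,fy=4,interpolation=cv2.INTER_CUBIC))
E
```

```text
(no output)
```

View pics/top0.png

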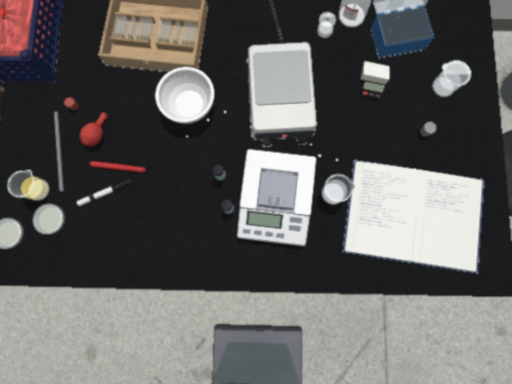

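View pics/scene0.png

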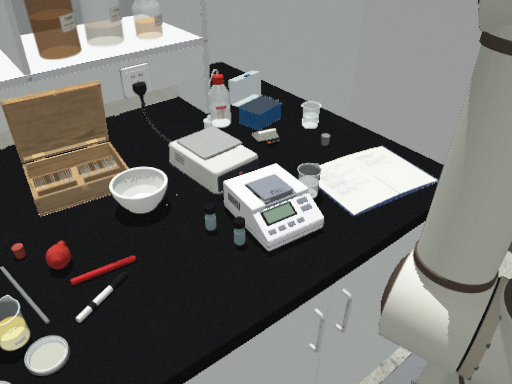

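```bash
sleep 1
```

```text
(no output)
```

View pics/top0c.png

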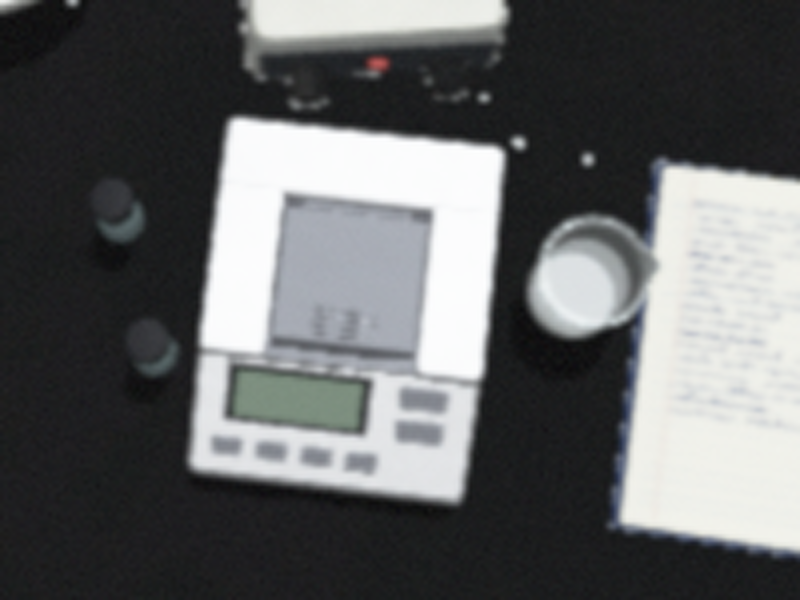

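View pics/scene0c.png

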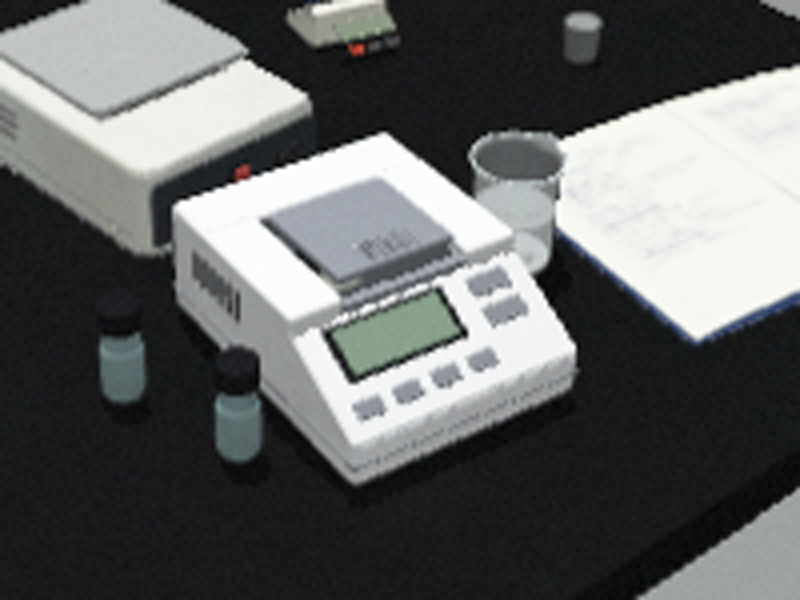

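```bash
cat > fit.py <<'E'
from h import *
from scipy.optimize import least_squares
T=pickle.load(open('top0.pkl','rb'));S=pickle.load(open('scene0.pkl','rb'))
top=[((228,118),(.095,.075,.078)),((503,147),(.095,-.075,.078)),((463,502),(-.095,-.075,.02)),((190,470),(-.095,.075,.02)),
((270,347),(-.024,.039,.084)),((415,360),(-.024,-.039,.084)),((480,382),(-.031,-.075,.0735)),((200,352),(-.031,.075,.0735))]
sc=[((175,207),(.095,.075,.078)),((388,133),(.095,-.075,.078)),((358,485),(-.095,.075,0.003)),((577,375),(-.095,-.075,.003)),((325,278),(-.024,.039,.084)),((455,240),(-.024,-.039,.084)),((262,215),(.05,.039,.084)),((372,180),(.05,-.039,.084))]
def W(v,P):
    c,s=np.cos(v[2]),np.sin(v[2]); P=np.array(P); return np.c_[v[0]+c*P[:,0]-s*P[:,1],v[1]+s*P[:,0]+c*P[:,1],P[:,2]]
def res(v,sel=(1,1)):
    o=[]
    if sel[0]: o.append(proj(T,W(v,[a[1] for a in top]))-[np.array(a[0])/4+[190,120] for a in top])
    if sel[1]: o.append(proj(S,W(v,[a[1] for a in sc]))-[np.array(a[0])/4+[180,130] for a in sc])
    return np.vstack(o).ravel()
if __name__=='__main__':
  for sel in [(1,0),(0,1),(1,1)]:
    r=least_squares(res,[.5,0,0],args=(sel,),loss='soft_l1'); print(r.x,np.degrees(r.x[2])); print(np.round(res(r.x,sel).reshape(-1,2),1).tolist())
  v=r.x; np.save('m.npy',v)
  print(W(v,[(-.01,0,.084),(-.024,0,.081),(.05,0,.078),(.02,0,.146)]))
  for p,n in((T,'top0'),(S,'scene0')):
    for rr in bot.regions_of(p,'vial_1')[:2]: pass
E
python3 fit.py
```

```text
[ 0.56519114 -0.04201233 -0.09323658] -5.342062594573468
[[-0.2, 0.5], [0.0, 0.5], [-0.9, 0.8], [0.5, 1.3], [-0.3, -1.4], [0.4, -0.6], [0.3, -0.4], [0.1, -0.6]]
[ 0.56562757 -0.03946963 -0.08530534] -4.887635763175375
[[-2.0, -0.5], [-1.6, -0.9], [-0.4, 2.8], [-0.3, 4.6], [3.5, 0.5], [0.2, -1.5], [0.3, -0.3], [1.3, -1.9]]
[ 0.5656587  -0.04136802 -0.0918999 ] -5.26547667902807
[[-0.6, 0.4], [-0.3, 0.2], [-1.1, 0.6], [0.3, 1.1], [-0.6, -1.6], [0.1, -0.9], [0.0, -0.7], [-0.2, -0.7], [-1.2, -1.0], [-0.6, -1.1], [-0.1, 2.4], [0.2, 4.5], [4.0, 0.2], [0.8, -1.7], [1.1, -0.7], [2.1, -2.2]]
[[ 0.5557009  -0.04045032  0.084     ]
 [ 0.54175998 -0.03916553  0.081     ]
 [ 0.61544771 -0.04595655  0.078     ]
 [ 0.5855743  -0.04320344  0.146     ]]
```

```bash
cat > mv.py <<'E'
from h import *
from scipy.spatial.transform import Rotation as Ro
import sys
# args: meter-frame x y z(world)
v=np.load('m.npy'); o=bot.get_obs()
a=[float(t) for t in sys.argv[1:4]]
c,s=np.cos(v[2]),np.sin(v[2])
tgt=np.array([v[0]+c*a[0]-s*a[1],v[1]+s*a[0]+c*a[1],a[2]])
R=Ro.from_euler('xyz',o['tcp_rot'],degrees=True); Rt=Ro.from_euler('xyz',[180,0,np.degrees(v[2])],degrees=True)
d=o['ee_pos']-[v[0],v[1],0]
print('t',o['time'],'F',o['wrist_force'],'meterframe tcp',[c*d[0]+s*d[1],-s*d[0]+c*d[1],d[2]])
print('tgt',tgt,'xyz',np.round(R.inv().apply(tgt-o['ee_pos'])/.04,3),'dr',np.round((R.inv()*Rt).as_rotvec(),3))
E
python3 mv.py -0.01 0 0.15
```

```text
t 0.6 F [0.22333285 0.3889959  0.24544906] meterframe tcp [np.float64(-0.38536066884353626), np.float64(-0.5298258190905444), np.float64(0.2312702057039268)]
tgt [ 0.5557009  -0.04045032  0.15      ] xyz [13.233 -9.402  2.032] dr [-0.    -0.     0.337]
```

>>> {"name": "step_arm", "arguments": {"dr": [[0,0,0.05],[0,0,0.1],[0,0,0.15],[0,0,0.2],[0,0,0.25],[0,0,0.3],[0,0,0.337],[0,0,0.337]], "xyz": [[0.9,-0.6,0],[1.8,-1.25,0],[2.7,-1.9,0],[3.6,-2.55,0],[4.5,-3.2,0],[5.4,-3.85,0],[6.3,-4.5,0],[7.2,-5.1,0]], "gripper": [0,0,0,0,0,0,0,0], "squeeze": 20}}

```text
time: 1.4
ee_pos: [0.3641, -0.2643, 0.2316]
tcp_rot: [180.0, -0.0, -5.4]
wrist_force: [0.7, -1.0, 0.1]
opening: -0.0
```

```bash
python3 mv.py -0.01 0 0.15
```

```text
t 1.4 F [ 0.72576146 -1.04081577  0.10094247] meterframe tcp [np.float64(-0.1802633537507502), np.float64(-0.24045103456272257), np.float64(0.23158940096469227)]
tgt [ 0.5557009  -0.04045032  0.15      ] xyz [ 4.245 -6.019  2.04 ] dr [ 0.    -0.001 -0.002]
```

>>> {"name": "step_arm", "arguments": {"dr": [[0,0,0],[0,0,0],[0,0,0],[0,0,0],[0,0,0],[0,0,0],[0,0,0],[0,0,0]], "xyz": [[0.6,-0.8,0],[1.2,-1.6,0.2],[1.8,-2.5,0.5],[2.4,-3.4,0.8],[3.0,-4.3,1.1],[3.6,-5.1,1.4],[4.1,-5.8,1.7],[4.2,-5.9,1.9]], "gripper": [0,0,0,0,0,0,0,0]}}

```text
time: 2.2
ee_pos: [0.5535, -0.0461, 0.1538]
tcp_rot: [-179.9, 0.1, -4.7]
wrist_force: [-0.1, -0.2, 0.1]
opening: 0.0
```

```bash
python3 - <<'E'
from h import *
for n in ['scene','top','wrist']:
    p=shot(n,n+'1'); pickle.dump(p,open(n+'1.pkl','wb'))
    i=cv2.imread(f'pics/{n}1.png')
    if n!='wrist': i=cv2.resize(i[130:280,180:380],None,fx=4,fy=4,interpolation=cv2.INTER_CUBIC)
    else:
        import fit
        v=np.load('m.npy')
        for P in [(-.01,0,.084),(-.024,.039,.084),(-.024,-.039,.084),(.05,.039,.084),(.05,-.039,.084),(-.031,.075,.078),(-.031,-.075,.078),(.095,.075,.078),(-.095,.075,.035),(-.095,-.075,.035)]:
            q=proj(p,fit.W(v,[P]))[0]; print(P,q.round(1))
            if abs(q).max()<2000: cv2.circle(i,(int(q[0]),int(q[1])),3,(0,0,255),1)
        i=cv2.resize(i,None,fx=1.5,fy=1.5)
    cv2.imwrite(f'pics/{n}1c.png',i)
E
python3 mv.py -0.01 0 0.09
```

```text
(-0.01, 0, 0.084) [247.2 195.3]
(-0.024, 0.039, 0.084) [199.8 211.1]
(-0.024, -0.039, 0.084) [294.8 211.6]
(0.05, 0.039, 0.084) [193.8 118.4]
(0.05, -0.039, 0.084) [299.6 119. ]
(-0.031, 0.075, 0.078) [159.2 215.7]
(-0.031, -0.075, 0.078) [336.  216.6]
(0.095, 0.075, 0.078) [140.2  51.8]
(-0.095, 0.075, 0.035) [178.9 254.3]
(-0.095, -0.075, 0.035) [319.7 255.1]
t 2.35 F [-0.33975524 -0.58436294 -0.19029583] meterframe tcp [np.float64(-0.013280244401210032), np.float64(-0.008821479887737516), np.float64(0.1547737387481942)]
tgt [ 0.5557009  -0.04045032  0.09      ] xyz [ 0.085 -0.218  1.62 ] dr [-0.002  0.001  0.003]
```

View pics/wrist1c.png

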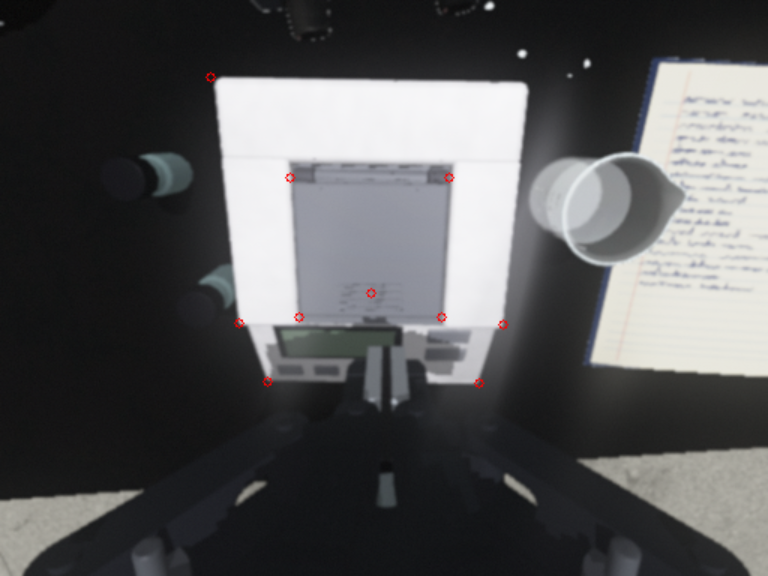

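View pics/scene1c.png

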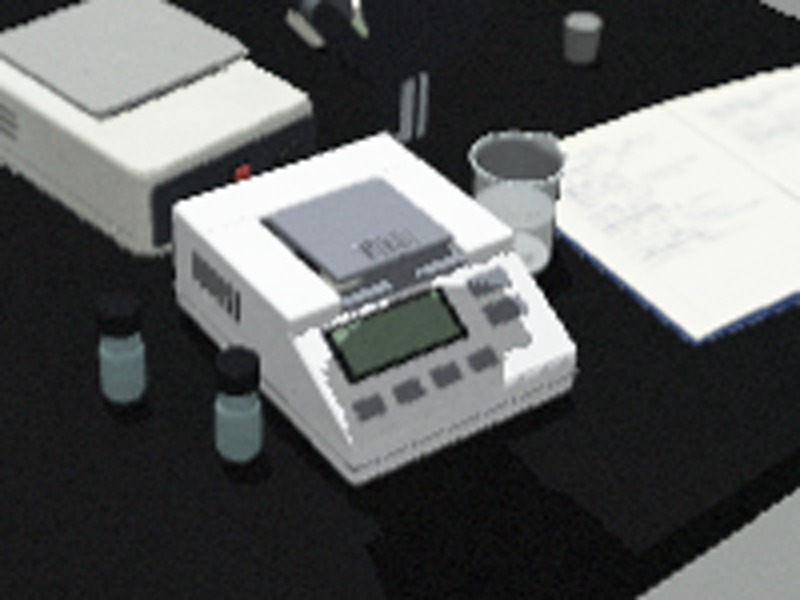

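>>> {"name": "step_arm", "arguments": {"dr": [[0,0,0],[0,0,0],[0,0,0],[0,0,0],[0,0,0],[0,0,0],[0,0,0],[0,0,0]], "xyz": [[0,-0.1,0.3],[0.03,-0.15,0.7],[0.05,-0.2,1.0],[0.05,-0.2,1.25],[0.05,-0.2,1.4],[0.05,-0.2,1.5],[0.05,-0.2,1.5],[0.05,-0.2,1.5]], "gripper": [0,0,0,0,0,0,0,0]}}

```text
time: 3.15
ee_pos: [0.5546, -0.0449, 0.0957]
tcp_rot: [-179.7, -0.0, -4.7]
wrist_force: [0.4, 0.4, -0.6]
opening: -0.0001
```

```bash
python3 mv.py -0.011 0 0.084; python3 - <<'E'
from h import *
p=shot('wrist','w2')
i=cv2.imread('pics/w2.png'); cv2.imwrite('pics/w2c.png',cv2.resize(i[100:300,130:370],None,fx=3,fy=3))
E
```

```text
t 3.15 F [ 0.36111842  0.42317259 -0.59806021] meterframe tcp [np.float64(-0.010652902858362385), np.float64(-0.004516439198948537), np.float64(0.095737161517199)]
tgt [ 0.55470512 -0.04035855  0.084     ] xyz [-0.008 -0.112  0.294] dr [-0.005 -0.001  0.01 ]
```

View pics/w2c.png

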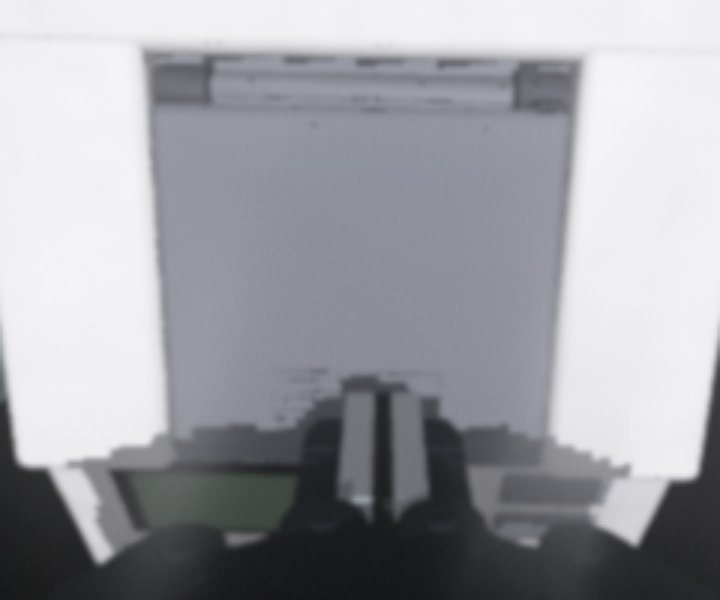

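>>> {"name": "step_arm", "arguments": {"dr": [[0,0,0],[0,0,0],[0,0,0],[0,0,0],[0,0,0],[0,0,0],[0,0,0],[0,0,0]], "xyz": [[-0.03,-0.1,0],[-0.05,-0.11,0.05],[-0.05,-0.11,0.1],[-0.05,-0.11,0.15],[-0.05,-0.11,0.2],[-0.05,-0.11,0.24],[-0.05,-0.11,0.28],[-0.05,-0.11,0.3]], "gripper": [0,0,0,0,0,0,0,0]}}

```text
time: 4.0
ee_pos: [0.5526, -0.0424, 0.0833]
tcp_rot: [-179.6, 0.0, -4.5]
wrist_force: [-1.2, 0.8, 2.1]
opening: -0.0001
```

```bash
python3 mv.py -0.011 0 0.08
```

```text
t 4.0 F [-1.15396919  0.77467554  2.08105819] meterframe tcp [np.float64(-0.012935846011175199), np.float64(-0.0022125661599104915), np.float64(0.08325170805031264)]
tgt [ 0.55470512 -0.04035855  0.08      ] xyz [ 0.049 -0.054  0.082] dr [-0.006  0.     0.013]
```

>>> {"name": "step_arm", "arguments": {"dr": [[0,0,0],[0,0,0],[0,0,0],[0,0,0],[0,0,0],[0,0,0],[0,0,0],[0,0,0]], "xyz": [[0,0,0.015],[0,0,0.03],[0,0,0.045],[0,0,0.06],[0,0,0.07],[0,0,0.08],[0,0,0.08],[0,0,0.08]], "gripper": [0,0,0,0,0,0,0,0]}}

```text
time: 4.8
ee_pos: [0.5526, -0.0424, 0.0801]
tcp_rot: [-179.6, 0.0, -4.5]
wrist_force: [-1.6, -0.7, 2.3]
opening: -0.0002
```

>>> {"name": "step_arm", "arguments": {"dr": [[0,0,0],[0,0,0],[0,0,0],[0,0,0],[0,0,0],[0,0,0],[0,0,0],[0,0,0]], "xyz": [[0,0,0.01],[0,0,0.015],[0,0,0.02],[0,0,0.025],[0,0,0.03],[0,0,0.03],[0,0,0.03],[0,0,0.03]], "gripper": [0,0,0,0,0,0,0,0]}}

```text
time: 5.6
ee_pos: [0.5527, -0.0423, 0.0797]
tcp_rot: [-179.6, -0.0, -4.5]
wrist_force: [-3.9, 0.4, 8.1]
opening: 0.0002
```

>>> {"name": "step_arm", "arguments": {"dr": [[0,0,0],[0,0,0],[0,0,0],[0,0,0],[0,0,0],[0,0,0],[0,0,0],[0,0,0]], "xyz": [[0,0,-0.15],[-0.05,0,-0.4],[-0.2,0,-0.8],[-0.4,0,-1.3],[-0.7,0,-1.8],[-1.1,0,-2.3],[-1.5,0,-2.6],[-1.7,0,-2.8]], "gripper": [0,0,0,0,0,0,0,0]}}

```text
time: 6.4
ee_pos: [0.484, -0.0377, 0.1933]
tcp_rot: [-179.6, -0.1, -4.5]
wrist_force: [-0.2, 0.2, 0.7]
opening: -0.0
```

```bash
python3 mv.py -0.02 -0.01 0.125;  python3 - <<'E'
from h import *
for n in ['wrist','scene']:
    p=shot(n,n+'3'); i=cv2.imread(f'pics/{n}3.png')
    i=i[130:280,180:380] if n=='scene' else i
    cv2.imwrite(f'pics/{n}3c.png',cv2.resize(i,None,fx=4 if n=='scene' else 1.5,fy=4 if n=='scene' else 1.5))
E
```

```text
t 6.4 F [-0.20816647  0.18566459  0.66667677] meterframe tcp [np.float64(-0.08160975688740883), np.float64(-0.003787625513413571), np.float64(0.19332432887520767)]
tgt [ 0.54482539 -0.04949041  0.125     ] xyz [1.534 0.186 1.711] dr [-0.006 -0.002  0.013]
```

View pics/wrist3c.png

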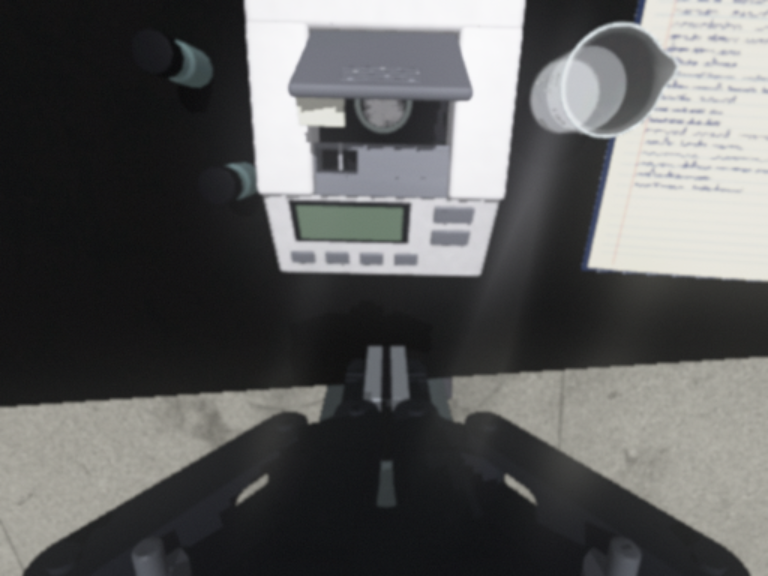

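View pics/scene3c.png

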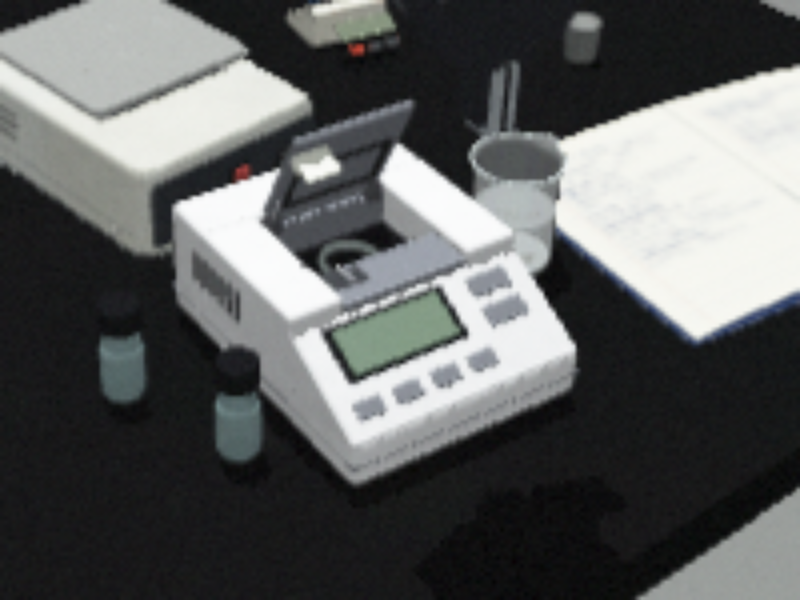

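The hatch has sprung ajar: in the scene crop it stands open around (345,165), and the meter looks unmoved. I'll hold still and watch it.

>>> {"name": "step_arm", "arguments": {"dr": [[0,0,0],[0,0,0],[0,0,0],[0,0,0],[0,0,0],[0,0,0],[0,0,0],[0,0,0]], "xyz": [[0,0,0],[0,0,0],[0,0,0],[0,0,0],[0,0,0],[0,0,0],[0,0,0],[0,0,0]], "gripper": [0,0,0,0,0,0,0,0]}}

```text
time: 7.3
ee_pos: [0.4848, -0.0377, 0.1909]
tcp_rot: [-179.6, -0.0, -4.5]
wrist_force: [-1.5, -0.2, -0.5]
opening: 0.0003
```

>>> {"name": "step_arm", "arguments": {"dr": [[0,0,0],[0,0,0],[0,0,0],[0,0,0],[0,0,0],[0,0,0],[0,0,0],[0,0,0]], "xyz": [[0,0,0],[0,0,0],[0,0,0],[0,0,0],[0,0,0],[0,0,0],[0,0,0],[0,0,0]], "gripper": [0,0,0,0,0,0,0,0]}}

```text
time: 8.1
ee_pos: [0.4848, -0.0377, 0.1909]
tcp_rot: [-179.6, 0.0, -4.5]
wrist_force: [-0.1, -0.4, 0.0]
opening: -0.0001
```

>>> {"name": "step_arm", "arguments": {"dr": [[0,0,0],[0,0,0],[0,0,0],[0,0,0],[0,0,0],[0,0,0],[0,0,0],[0,0,0]], "xyz": [[0,0,0],[0,0,0],[0,0,0],[0,0,0],[0,0,0],[0,0,0],[0,0,0],[0,0,0]], "gripper": [0,0,0,0,0,0,0,0]}}

```text
time: 8.9
ee_pos: [0.4848, -0.0377, 0.1909]
tcp_rot: [-179.6, 0.0, -4.5]
wrist_force: [0.6, -0.6, 0.7]
opening: -0.0001
```

```bash
python3 mv.py -0.02 -0.01 0.122;  python3 - <<'E'
from h import *
for n in ['scene']:
    p=shot(n,n+'4'); i=cv2.imread(f'pics/{n}4.png'); a=cv2.imread('pics/scene3.png'); print(cv2.absdiff(i,a)[130:280,220:330].max(),cv2.absdiff(i,a)[130:280,220:330].mean())
    i=i[130:280,180:380]
    cv2.imwrite(f'pics/{n}4c.png',cv2.resize(i,None,fx=4,fy=4))
E
```

```text
t 8.9 F [ 0.57553323 -0.5942703   0.69634651] meterframe tcp [np.float64(-0.08083806669346402), np.float64(-0.0037656053250766405), np.float64(0.19090055981698467)]
tgt [ 0.54482539 -0.04949041  0.122     ] xyz [1.519 0.187 1.721] dr [-0.006  0.     0.013]
126 2.6655555555555557
```

View pics/scene4c.png

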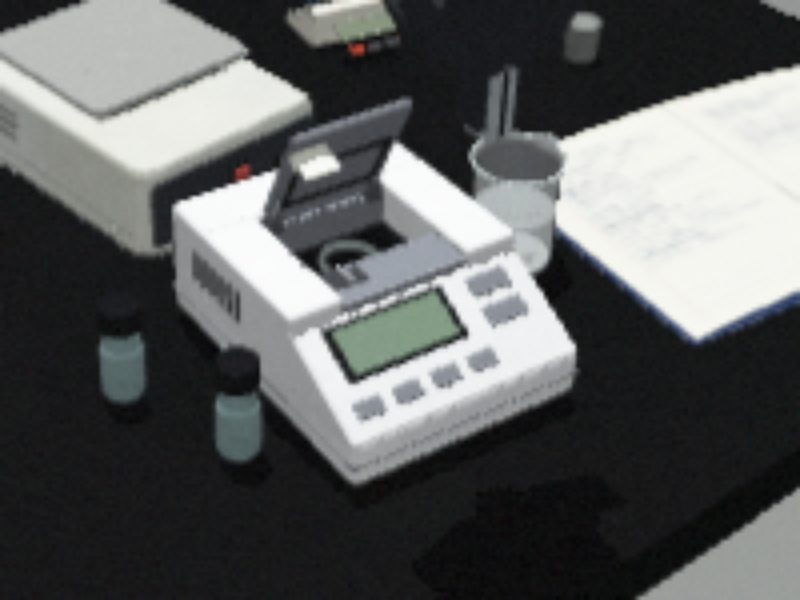

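>>> {"name": "step_arm", "arguments": {"dr": [[0,0,0],[0,0,0],[0,0,0],[0,0,0],[0,0,0],[0,0,0],[0,0,0],[0,0,0]], "xyz": [[0,0.1,0.5],[0,0.2,1.0],[0,0.2,1.5],[0.3,0.2,1.7],[0.8,0.2,1.7],[1.3,0.2,1.7],[1.7,0.2,1.7],[1.9,0.2,1.7]], "gripper": [0,0,0,0,0,0,0,0]}}

```text
time: 9.75
ee_pos: [0.5617, -0.0513, 0.1229]
tcp_rot: [-179.6, -0.0, -4.5]
wrist_force: [-0.6, 1.1, -1.0]
opening: 0.0
```

```bash
python3 mv.py 0.045 -0.012 0.122;  python3 - <<'E'
from h import *
for n in ['scene','wrist']:
    p=shot(n,n+'5'); i=cv2.imread(f'pics/{n}5.png')
    i=i[130:280,180:380] if n=='scene' else i
    cv2.imwrite(f'pics/{n}5c.png',cv2.resize(i,None,fx=4 if n=='scene' else 1.5,fy=4 if n=='scene' else 1.5))
E
```

```text
t 9.75 F [-0.60355205  1.07761885 -1.02772723] meterframe tcp [np.float64(-0.0030404704344961166), np.float64(-0.010246149011031096), np.float64(0.12286620094180045)]
tgt [ 0.60936756 -0.05744706  0.122     ] xyz [1.2   0.06  0.022] dr [-0.006 -0.     0.013]
```

View pics/wrist5c.png

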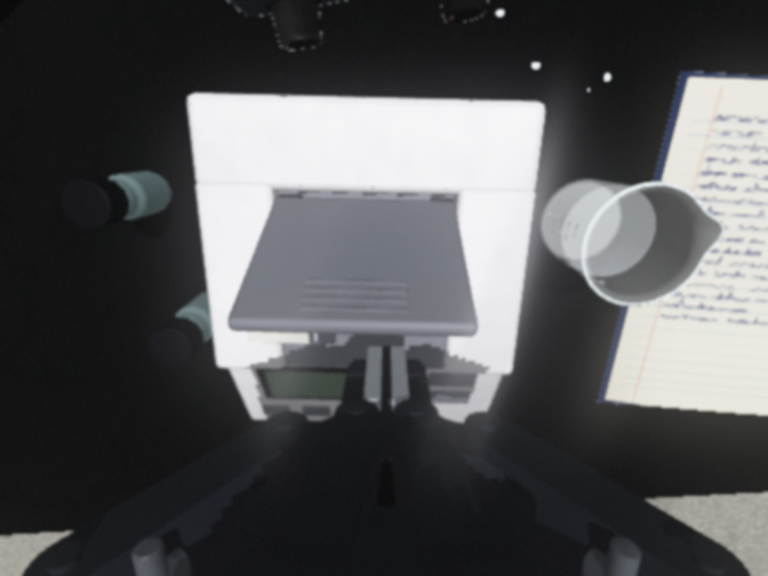

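View pics/scene5c.png

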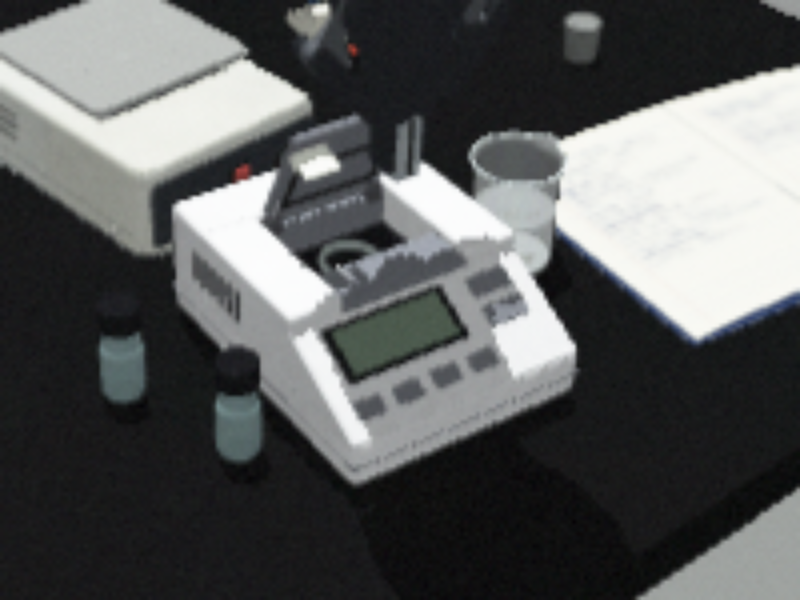

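>>> {"name": "step_arm", "arguments": {"dr": [[0,0,0],[0,0,0],[0,0,0],[0,0,0],[0,0,0],[0,0,0],[0,0,0],[0,0,0]], "xyz": [[0.1,0,0],[0.2,0,0],[0.3,0,0],[0.4,0,0],[0.5,0,0],[0.6,0,0],[0.7,0,0],[0.75,0,0]], "gripper": [0,0,0,0,0,0,0,0]}}

```text
time: 10.65
ee_pos: [0.5902, -0.0536, 0.1228]
tcp_rot: [-179.6, 0.0, -4.5]
wrist_force: [-0.8, 0.3, -0.1]
opening: 0.0001
```

```bash
python3 mv.py 0.045 -0.012 0.122;  python3 - <<'E'
from h import *
for n in ['scene','wrist']:
    p=shot(n,n+'6'); i=cv2.imread(f'pics/{n}6.png')
    i=i[130:280,180:380] if n=='scene' else i
    cv2.imwrite(f'pics/{n}6c.png',cv2.resize(i,None,fx=4 if n=='scene' else 1.5,fy=4 if n=='scene' else 1.5))
E
```

```text
t 10.65 F [-0.82389905  0.25972297 -0.08549005] meterframe tcp [np.float64(0.02561022896452789), np.float64(-0.009932209785426211), np.float64(0.1227560978396654)]
tgt [ 0.60936756 -0.05744706  0.122     ] xyz [0.484 0.058 0.018] dr [-0.006  0.     0.013]
```

View pics/wrist6c.png

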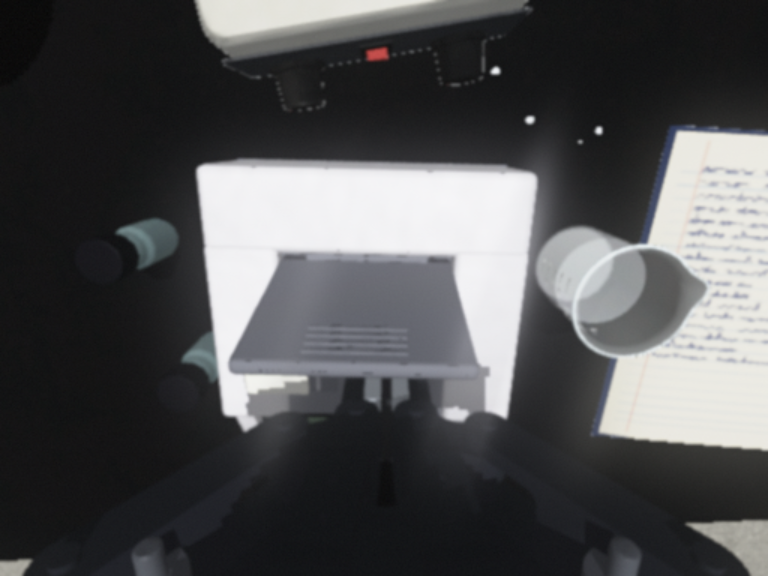

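View pics/scene6c.png

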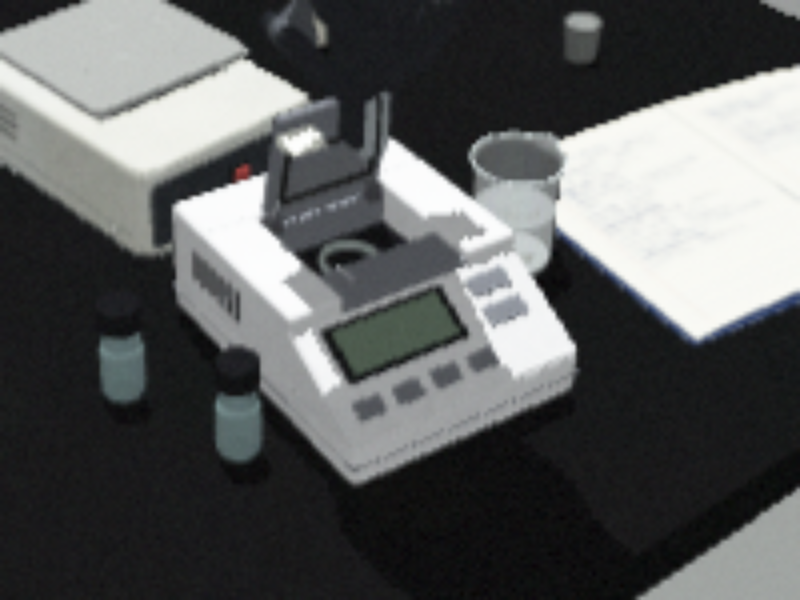

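>>> {"name": "step_arm", "arguments": {"dr": [[0,0,0],[0,0,0],[0,0,0],[0,0,0],[0,0,0],[0,0,0],[0,0,0],[0,0,0]], "xyz": [[0.08,0,0],[0.16,0,0],[0.24,0,0],[0.32,0,0],[0.4,0,0],[0.48,0,0],[0.56,0,0],[0.6,0,0]], "gripper": [0,0,0,0,0,0,0,0]}}

```text
time: 11.55
ee_pos: [0.6141, -0.0555, 0.1228]
tcp_rot: [-179.6, 0.0, -4.5]
wrist_force: [0.2, 0.2, 0.9]
opening: -0.0002
```

```bash
python3 mv.py 0.045 -0.012 0.122;  python3 - <<'E'
from h import *
for n in ['scene','wrist']:
    p=shot(n,n+'7'); i=cv2.imread(f'pics/{n}7.png')
    i=i[130:280,180:380] if n=='scene' else i
    cv2.imwrite(f'pics/{n}7c.png',cv2.resize(i,None,fx=4 if n=='scene' else 1.5,fy=4 if n=='scene' else 1.5))
E
```

```text
t 11.55 F [0.20783465 0.17108307 0.88843442] meterframe tcp [np.float64(0.04953667703143042), np.float64(-0.009621229899664189), np.float64(0.12277236069272163)]
tgt [ 0.60936756 -0.05744706  0.122     ] xyz [-0.114  0.058  0.019] dr [-0.006  0.     0.013]
```

View pics/wrist7c.png

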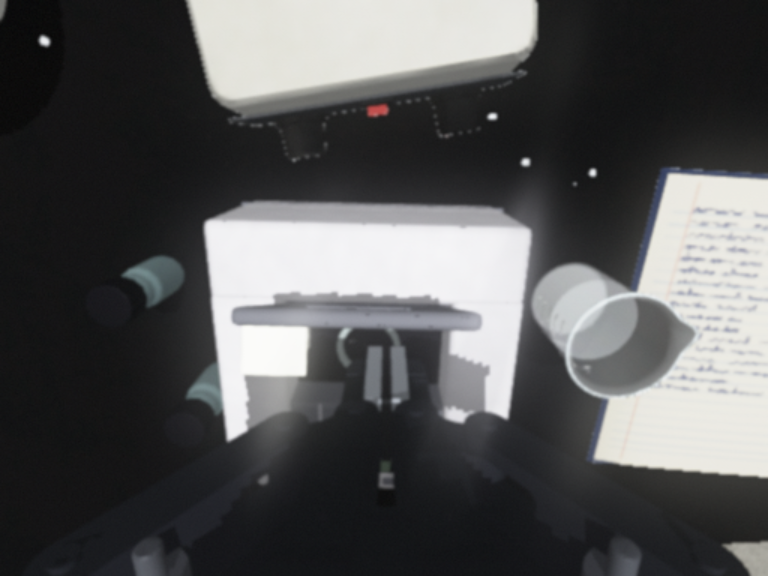

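View pics/scene7c.png

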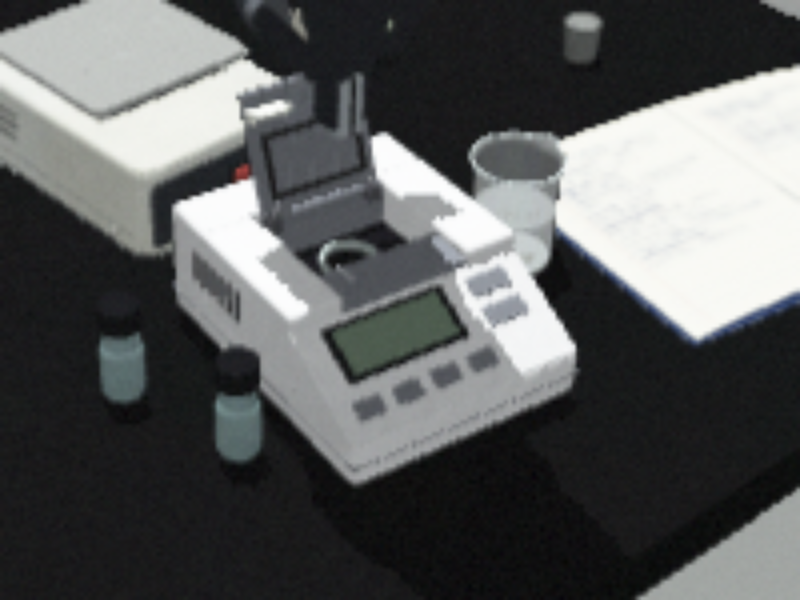

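```bash
python3 - <<'E'
from h import *
import fit
v=np.load('m.npy'); S=fit.S
for th in [1.35,1.6,1.75,1.92]:
    P=[(.05-.074*np.cos(th),y,.078+.074*np.sin(th)) for y in(.039,-.039)]
    print(th,((proj(S,fit.W(v,P))-[180,130])*4).round(0).tolist())
E
```

```text
1.35 [[282.0, 123.0], [401.0, 84.0]]
1.6 [[263.0, 105.0], [382.0, 67.0]]
1.75 [[252.0, 98.0], [371.0, 60.0]]
1.92 [[241.0, 94.0], [358.0, 57.0]]
```

The hatch's top-left corner is at about (240,97), which matches the 1.92 rad prediction, so it's on its stop. Next I'll back the finger off and raise it.

>>> {"name": "step_arm", "arguments": {"dr": [[0,0,0],[0,0,0],[0,0,0],[0,0,0],[0,0,0],[0,0,0],[0,0,0],[0,0,0]], "xyz": [[-0.2,0,0],[-0.6,0,0],[-1.1,0,0],[-1.7,0,-0.3],[-2.3,0,-0.8],[-2.9,0,-1.4],[-3.5,0,-2.0],[-3.9,0,-2.4]], "gripper": [0,0,0,0,0,0,0,0]}}

```text
time: 12.45
ee_pos: [0.4565, -0.0437, 0.2208]
tcp_rot: [-179.6, -0.1, -4.5]
wrist_force: [0.5, -0.3, -0.3]
opening: 0.0001
```

>>> {"name": "step_arm", "arguments": {"dr": [[0,0,0],[0,0,0],[0,0,0],[0,0,0],[0,0,0],[0,0,0],[0,0,0],[0,0,0]], "xyz": [[0,0,0],[0,0,0],[0,0,0],[0,0,0],[0,0,0],[0,0,0],[0,0,0],[0,0,0]], "gripper": [0,0,0,0,0,0,0,0]}}

```text
time: 13.25
ee_pos: [0.4583, -0.0438, 0.2187]
tcp_rot: [-179.6, 0.0, -4.5]
wrist_force: [1.2, 0.0, -0.5]
opening: -0.0
```

```bash
python3 - <<'E'
from h import *
for n in ['scene','top']:
    p=shot(n,n+'8'); i=cv2.imread(f'pics/{n}8.png')
    a=(180,130) if n=='scene' else (190,120)
    cv2.imwrite(f'pics/{n}8c.png',cv2.resize(i[a[1]:a[1]+150,a[0]:a[0]+200],None,fx=4,fy=4,interpolation=cv2.INTER_CUBIC))
E
```

```text
(no output)
```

View pics/scene8c.png

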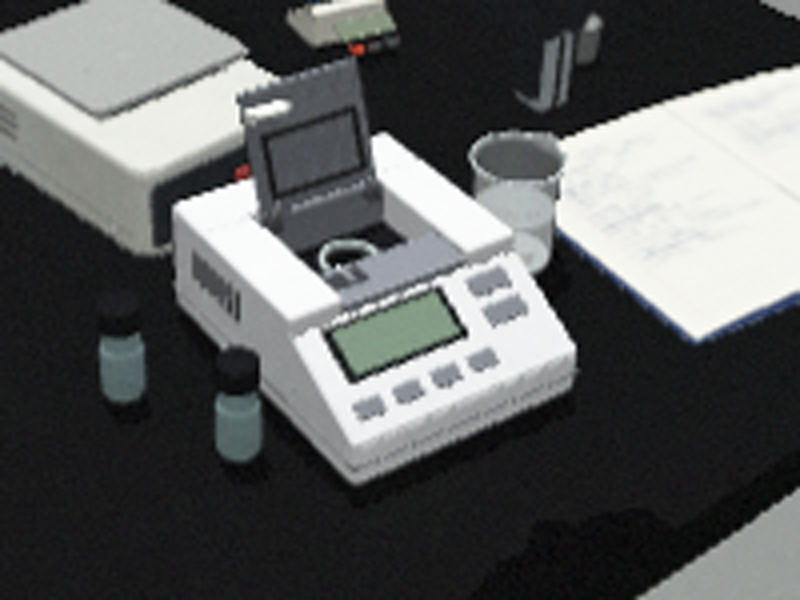

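View pics/top8c.png

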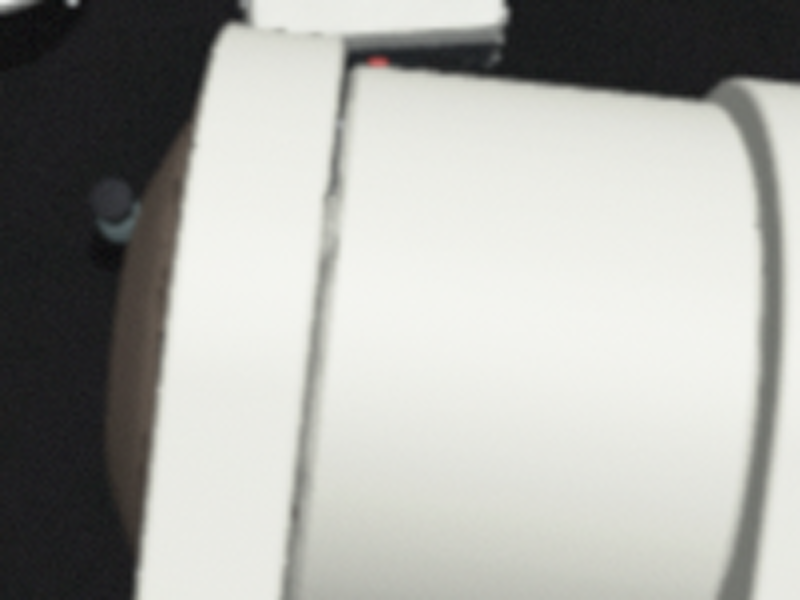

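The hatch is folded back with its corners at (240,97) and (357,57), which fits 1.92 rad. The meter's corners, the vials and the beaker are where they were in the first picture, and the finger is well clear.

```bash
python3 -c "
from workcell import bot; print(bot.job_done())"
```

```text
the job is handed in; nothing more can be done
None
```

The sample port is open: the hatch is folded back on its stop, and I handed the job in at about 13.4 s of the 42 s allowed.

- **Pressing:** I pressed the ribbed front edge once with the closed fingertip until it met the hard stop, where the wrist force read about 8 N. I then drew the finger off, and the catch let go.
- **Watching:** The hatch stood ajar on its own for about 2.5 s with the finger clear. I did not push it down again.
- **Folding back:** I pushed the underside from the front, just right of the middle and clear of the catch tongue. The hatch went past vertical and over to its stop. The wrist force at the end of each move in this stage was no more than about 1 N.

**Last checks:**
- About 1.5 s after I backed the finger off, the scene picture showed the hatch corners within a few pixels of where they should be at 1.92 rad.
- The meter, both vials and the beaker were at the same pixels as in the first picture.
- The arm blocked the top camera's last view of the meter, so this rests on the scene camera alone.
- In my initial position fit, the two cameras disagreed by about 2.5 mm sideways. The wrist camera settled where to press.

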